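# Hold the half-lapped rail in the sawing board

### The arm

A 6-joint arm with a two-finger parallel gripper is mounted at the origin on the work surface. World frame = base frame: x ahead of the robot, y to its left, z up, the work surface at z = 0. Lengths are in m, angles in rad, forces in N, time in s.
With the tool pointing down it reaches from about 0.35 to 0.775 m from the base axis. Payload 5.5 kg.
Tool frame: the origin (TCP) lies midway between the tips of the shut fingers; the grasp point (between the pads) lies grasp_offset behind it (grasp_offset is the distance from the TCP to the grasp point, in m); z points along the fingers, y is the line along which they close (so a half turn about z gives the same grasp; the last joint's range is limited). The gripper opens to 85 mm and grips with 20 to 120 N. Pads are 22 mm wide; open, the fingers measure 114 mm over their backs; the gripper's body (76 mm by 85 mm) begins 54 mm behind the grasp point. The pads swing forward as they close: fully open they stand 13 mm farther back than shut.
Start: joints at [-1.466, 0.313, 0.046, 1.304, 0, 1.431], TCP at [0.139, -0.558, 0.231] pointing down, gripper open.
Joint ranges: [-2.76, 2.76], [-0.86, 1.69], [-1.03, 1.26], [-2.2, 2.34], [-1.47, 1.5], [-3.14, 3.14]. Speed limits (rad/s): [2.57, 2.57, 3.14, 3.14, 3.14, 3.14].

### API

Orientations are given as a unit quaternion [w, x, y, z].
In Python, from workcell import * gives the robot as it stands.
- The arm moves only by the tool step_arm, never from a script. Its argument "deltas" is a list of rows, each a list of 7 numbers: the shift along the world's x, y, z in mm, then the turn, a rotation vector about the world's x, y, z in degrees, then the gripper's target within -1 to 1 (fully open at 1, half-way at 0, shut at -1). A call has 1 to 5 rows; each row shifts and turns the commanded pose from where the row before left it; what a row does not reach is not made up. A row lasts 1/10 s, in which the tool goes at most 50 mm and 8.59 degrees, less where a joint would pass 70% of its speed; a pose out of reach is approached as far as the arm can. A call is refused whole if a number of a shift passes 50 or a number of a turn 8.59, either way. A call with a gripper value outside its range is refused whole. The fingers move at their own pace and stop on an object; "newtons" is the grip in N (left out, the last holds). Time passes only in rows, so rows that do not move let the fingers close. It gives the time, the measured TCP pose, the force, the opening and the grip force at its end, in the units of the state.
- get_state(): the state, without advancing time (a new reading comes with each control period).
- read_camera(name): name is "scene" or "top"; returns a dict with "image" (480x640x3 uint8, red, green, blue), "z_map" (480x640 float32, m along the optical axis (not along the pixel's ray), 0 where there is no reading), "K" (3x3 intrinsics, pixels), "world_from_camera" (4x4, takes a point from camera to world coordinates). Camera axes: x right, y down, z forward; pixel columns grow to the right and rows downward; lengths in m; the calibration is good to about 2 mm. A picture is of the moment at which its call begins.
- hand_in(): hands the job in; it is judged then, once.
The state is a dict: "clock": time; "joint_pos": joint angles; "qvel": joint speeds; "tau": joint torques, N m; "tcp_pos": TCP position; "orientation": TCP orientation; "wrist_force": force on the tool from outside, world axes, zero at the start; "ft_torque": the same for the moment, N m; "finger_gap": finger opening in m; "grip_force": force on a finger pad.
Only numpy, scipy, OpenCV 4.12 (cv2) and the standard library are available. Lean on these libraries where they do the work, as an engineer would, in place of code of your own. Each camera call takes 0.05 s, during which the arm holds its last target. There are 200 camera calls.

### The job

Get the half-lapped rail ready for sawing to length: lay it on the sawing board, notch still facing up, lapped end towards the stop block, and push it snugly into the corner so that it lies flat on the board, flush along the fence and with its lapped end against the stop block. Keep hold of it there with a steady diagonal push that presses it on the board, the fence and the stop block all at once; do not let go, the program finishes while holding it so. Leave the plain blank, the pencil, the tools and the glue bottle where they are.

Things in the scene. Friction and masses are not known exactly. Their poses are not given: they have to be found in the camera images.
- rail: the workpiece, a pale wooden rail 190 mm long, 40 mm wide, 45 mm tall, about 0.22 kg, planed wood that slides on the board, fence and stop with a friction coefficient of about 0.4, lying on the bench with one end half-lapped: over the last 45 mm at that end the upper 23 mm is cut away, leaving a tongue 22 mm thick at the bottom. Origin: centre of the underside (middle of the 190 mm length); x runs along the length towards the lapped end, y across the width, z up
- lap_end (a point): centre of the end face of the rail's tongue, 95 mm from the rail's origin along its x and 11 mm above its underside; axes as the rail's
- board: the sawing board, a plywood plate 220 mm (x) by 360 mm (y) and 18 mm thick, screwed to the bench, with a thin saw kerf across it. Origin: centre of its underside, at bench height; x points at right angles to the fence, towards it, y along the fence towards the end where the stop block is, z up
- fence: the fence, a dark hardwood strip with an aluminium track let into its top, fixed on the board parallel to the board's y: 360 mm long, 30 mm thick, its top 20 mm above the board's upper face (so lower than the rail). Origin: middle of the bottom edge of the face that the work bears on, 55 mm from the board's origin along the board's x and 18 mm above the bench; axes as the board's; the face looks to -x, the fence's thickness lies on +x
- stop: the stop block, a dark hardwood block 40 mm tall and 40 mm long along the fence, clamped on the fence by a black star knob (its top 64 mm above the board's upper face); it reaches 34 mm out from the fence face over the board. It does not move. Origin: the corner where the fence face, the board's upper face and the stop's working face meet; axes as the board's; the working face looks to -y (towards where the rail goes), the block lies on +y
- blank: a bystander: plain square-ended blank of the same pale wood, 150 x 40 x 45 mm, no lap, lying beside the rail. Origin: centre of its underside, x along its length
- pencil: a bystander: flat carpenter's pencil, about 170 mm long, 13 mm wide, 7 mm thick, lying on the sawing board near its front edge (the edge away from the fence). Origin: centre of its underside, x along it
- square: a bystander: try square, wooden stock 115 mm and steel blade 150 mm, lying flat on the bench, 18 mm high. Origin: under the middle of the stock
- tape: a bystander: grey tape measure, 72 x 66 x 36 mm. Origin: centre of its underside
- hammer: a bystander: claw hammer 330 mm long, lying on the bench
- glue: a bystander: upright glue bottle, 60 mm in diameter, 175 mm tall. Origin: centre of its underside
- saw: a bystander: pull saw about 575 mm long, lying on the bench at the back, 20 mm high. Origin: where handle and blade meet
Things that resemble listed ones, but are neither listed nor needed, are in the scene too. Leave any orange or pink look-alike of the rail alone.

How it is judged:
At the end, for the whole second after the job is handed in: Held at rest by the fingers: rail flat on the board (2.5 mm, 0.03 rad), square to the fence (0.03 rad) and within 3.5 mm of it, lapped end within 2.5 mm of the stop, pressed on the board with over 5 N (weight included), on the fence over 3 N and on the stop over 1 N (contact force between rail and board above 5 N and contact force between rail and fence above 3 N and contact force between rail and stop above 1 N and contact force between the fingers and rail above 3 N and y of lap_end in the frame of stop between -0.0025 and 0.0025 m and x of lap_end in the frame of stop between -0.0235 and -0.0165 m and angle between the x axis of rail and the y axis of fence, either way round below 0.03 rad and angle between rail's own z axis and vertical below 0.03 rad and z of rail in the frame of board below 0.0205 m and linear speed of rail below 0.01 m/s); the arm keeps its last pose, push and grip.
It fails at once if the blank, the pencil, a tool or the glue bottle is pushed or lifted from its place by more than 25 mm (distance of any of blank, pencil, square, tape, hammer, glue, saw from where it was at the start of the episode above 0.025 m).
It also fails if it takes over 54 s, if anything falls off the work surface, if the arm or the gripper's body presses on something with over 40 N, if the wrist force passes 120 N, or if a joint passes its speed limit or range.

## Working session

There is one attempt and no reset: what is moved stays moved. The work goes in short steps, Python scripts to look and compute and a tool call to move; the robot and the scene stay as the last step left them, time stands still between calls to the robot, and variables do not carry over. Pictures are saved under pics/ and viewed, at most 10 in all, crops included, and the job is handed in when it is done.

Besides the shell and the picture viewer there is one more tool, called by a JSON object that holds its "fn" and its "kwargs", one argument or row to a line. step_arm: Moves the arm, as the interface text tells. Its arguments: {"type":"object","properties":{"deltas":{"type":"array","items":{"type":"array","items":{"type":"number"}}},"newtons":{"type":"number"}},"required":["deltas"]}

```bash
mkdir -p pics
cat > h.py <<'E'
from workcell import *
import numpy as np, cv2
def snap(n,f):
    c=read_camera(n); np.savez(f'pics/{f}.npz',**c); cv2.imwrite(f'pics/{f}.png',c['image'][:,:,::-1]); return c
def P(c,u,v,z=None):
    K=c['K'];T=c['world_from_camera'];r=np.linalg.inv(K)@[u,v,1]
    if z is None: return (T@np.r_[r*c['z_map'][int(round(v)),int(round(u))],1])[:3]
    d=T[:3,:3]@r; return T[:3,3]+d*(z-T[2,3])/d[2]
E
python3 - <<'E'
from h import *
c=snap('top','t0');d=snap('scene','s0');s=get_state();print(s);print(c['world_from_camera'],c['K'])
E
```

```text
{'clock': 0.1, 'joint_pos': array([-1.46560244e+00,  3.13932655e-01,  4.51120671e-02,  1.30358982e+00,
       -2.14419936e-05,  1.43122360e+00]), 'qvel': array([-1.35339438e-03, -1.51096837e-03,  2.85474096e-03,  1.08486327e-03,
       -2.10520824e-05,  1.74189963e-03]), 'tau': array([ 3.82440092e-03, -4.81722379e+01,  2.99245691e+01,  1.26009193e-02,
       -1.91717072e-05, -8.17186191e-06]), 'tcp_pos': array([ 0.1392924 , -0.55741777,  0.23050181]), 'orientation': array([-8.07105212e-04,  9.92520181e-01,  1.22078003e-01,  3.15245985e-06]), 'wrist_force': array([ 0.42372725, -0.29255188, -0.75665364]), 'ft_torque': array([-0.00284103,  0.04311944, -0.00768865]), 'grip_force': 0.0, 'finger_gap': 0.08526226458704343}
[[-0.00706765 -0.99505951  0.09902835  0.42079978]
 [-0.99981442  0.00880661  0.01713405 -0.03004032]
 [-0.0179215  -0.09888888 -0.99493709  1.14324339]
 [ 0.          0.          0.          1.        ]] [[433.83842056   0.         320.01641428]
 [  0.         433.83842056 242.30340794]
 [  0.           0.           1.        ]]
```

View pics/t0.png

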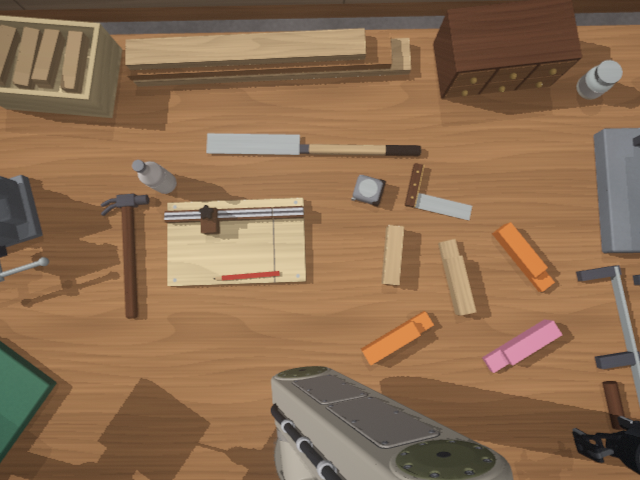

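View pics/s0.png

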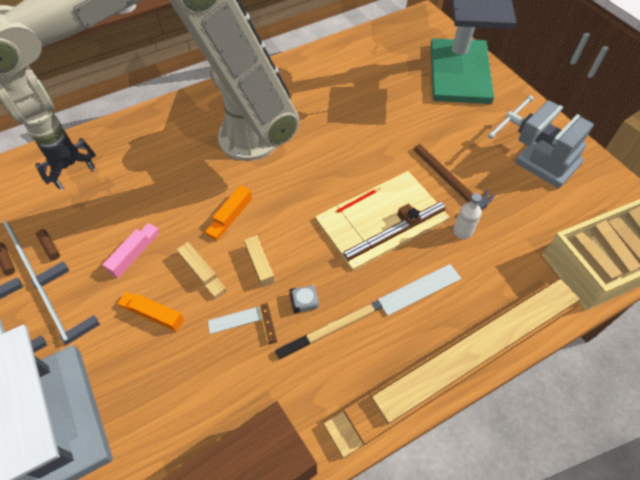

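Top view: the pale piece with a step at (458,277) looks like the rail. The things it could be confused with are the plain blank (394,255), the orange look-alikes (398,339) and (525,256), and the pink one (523,346). The stop is at (209,220), the fence runs along row 212, the pencil is at (248,276), and the board is at (236,243). I'll check the rail and the board in close crops.

Run:
```python
import cv2,numpy as np
a=cv2.imread('pics/t0.png')
f=lambda x0,y0,w,h,s:cv2.resize(a[y0:y0+h,x0:x0+w],None,fx=s,fy=s,interpolation=cv2.INTER_CUBIC)
A=f(155,190,160,100,5);cv2.imwrite('pics/cb.png',A)
B=f(375,215,120,110,5);cv2.imwrite('pics/cr.png',B)
```

```text
(no output)
```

View pics/cb.png

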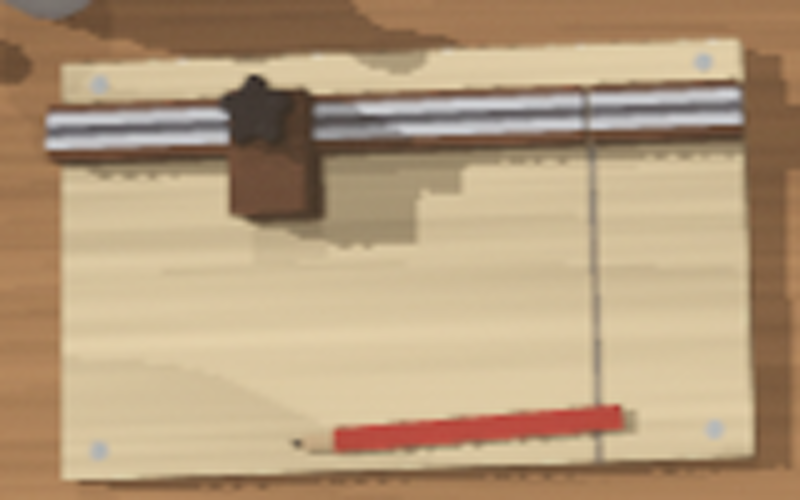

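View pics/cr.png

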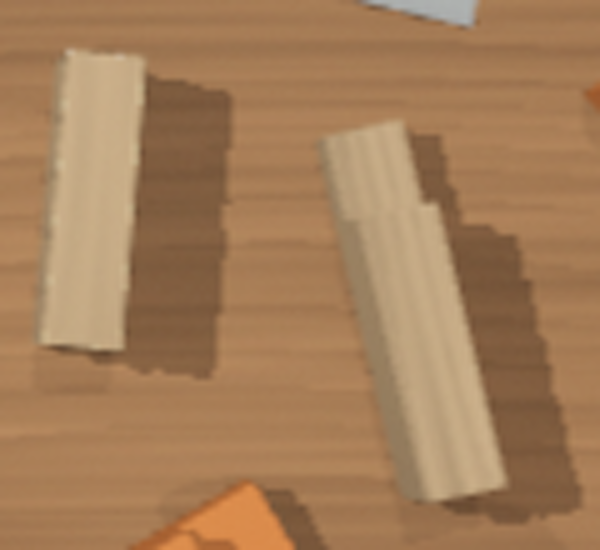

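Run:
```python
from h import *
c=np.load('pics/t0.npz')
p=lambda off,L,z:np.array([P(c,off[0]+(x+.5)/5-.5,off[1]+(y+.5)/5-.5,z) for x,y in L])
np.set_printoptions(precision=4,suppress=True)
r=p((375,215),[(358,216),(438,203),(505,487),(427,500)],.045);print('top',r)
t=p((375,215),[(320,142),(403,122)],.022);print('tongue end',t)
st=r[:2].mean(0);en=r[2:].mean(0);te=t.mean(0)
d=te-en;yaw=np.arctan2(d[1],d[0]);print('yaw',np.degrees(yaw),'len',np.hypot(*d[:2]),np.hypot(*(st-en)[:2]),'origin',(te+en)/2, 'yaw edges',[np.degrees(np.arctan2(*(a-b)[1::-1])) for a,b in((r[0],r[3]),(r[1],r[2]))])
b=p((155,190),[(62,65),(742,40),(756,460),(62,480)],.018);print('board',b,b.mean(0))
f=p((155,190),[(742,132),(330,149),(50,156)],.038);print('fence near top edge',f)
s=p((155,190),[(312,92),(310,213),(230,214)],.058);print('stop top',s)
pn=p((155,190),[(295,443),(622,405),(625,432)],.025);print('pencil',pn)
k=p((375,215),[(145,58),(65,50),(125,350),(40,343)],.045);print('blank',k)
# depth cloud checks
for n,(u,v) in dict(rail=(460,285),tongue=(450,247),board=(240,250),stop=(209,228),bench=(330,260)).items(): print(n,P(c,u,v))
```

```text
top [[ 0.488  -0.3291  0.045 ]
 [ 0.4943 -0.3695  0.045 ]
 [ 0.3524 -0.3971  0.045 ]
 [ 0.3462 -0.3583  0.045 ]]
tongue end [[ 0.5279 -0.3172  0.022 ]
 [ 0.5379 -0.3603  0.022 ]]
yaw 11.97189322028253 len 0.18765705527988175 0.14463330712739927 origin [ 0.4411 -0.3582  0.0335] yaw edges [np.float64(11.604495208723199), np.float64(11.005786367228293)]
board [[0.642  0.3938 0.018 ]
 [0.6516 0.0334 0.018 ]
 [0.431  0.0268 0.018 ]
 [0.4233 0.3877 0.018 ]] [0.537  0.2104 0.018 ]
fence near top edge [[0.5993 0.0324 0.038 ]
 [0.5926 0.2456 0.038 ]
 [0.5903 0.3912 0.038 ]]
stop top [[0.6189 0.2502 0.058 ]
 [0.5568 0.2502 0.058 ]
 [0.5567 0.2909 0.058 ]]
pencil [[0.4414 0.2646 0.025 ]
 [0.4597 0.0955 0.025 ]
 [0.4458 0.0939 0.025 ]]
blank [[ 0.5694 -0.2242  0.045 ]
 [ 0.5739 -0.1836  0.045 ]
 [ 0.4216 -0.2103  0.045 ]
 [ 0.4254 -0.1678  0.045 ]]
rail [ 0.4195 -0.3603  0.0477]
tongue [ 0.5171 -0.3457  0.0236]
board [0.5147 0.199  0.0152]
stop [0.5678 0.2698 0.0578]
bench [ 0.4874 -0.0363  0.0018]
```

The stepped piece is confirmed as the rail: the tongue end is at crop (362,132) and points away from the robot, with no lap on the other pale piece. Next I'll move above the rail.

```bash
python3 -c "
import workcell as w; print([x for x in dir(w) if x[0]!='_'], getattr(w,'grasp_offset',None))"
```

```text
['MotionError', 'get_state', 'grasp_offset', 'hand_in', 'read_camera'] 0.0187
```

{"fn": "step_arm", "kwargs": {
  "deltas": [
    [30, 20, 0, 0, 0, 0, 1],
    [30, 20, 0, 0, 0, -0.5, 1],
    [30, 20, 0, 0, 0, -1, 1],
    [30, 20, 0, 0, 0, -1, 1],
    [30, 20, 0, 0, 0, 0, 1]
  ],
  "newtons": 50
}}

```text
clock: 0.6
tcp_pos: [0.2902, -0.4567, 0.2309]
orientation: [-0.0, 0.995, 0.1, -0.0]
wrist_force: [0.4, -1.2, -0.1]
finger_gap: 0.0859
grip_force: 0.0
```

{"fn": "step_arm", "kwargs": {
  "deltas": [
    [30, 20, -10, 0, 0, 0, 1],
    [30, 20, -20, 0, 0, 0, 1],
    [30, 20, -20, 0, 0, 0, 1],
    [30, 20, -20, 0, 0, 0, 1],
    [27, 19, -20, 0, 0, 0, 1]
  ]
}}

```text
clock: 1.1
tcp_pos: [0.4375, -0.3576, 0.1402]
orientation: [-0.0, 0.995, 0.101, -0.0]
wrist_force: [0.4, -0.4, -0.0]
finger_gap: 0.0855
grip_force: 0.0
```

{"fn": "step_arm", "kwargs": {
  "deltas": [
    [0, 0, -30, 0, 0, 0, 1],
    [0, 0, -30, 0, 0, 0, 1],
    [0, 0, -25, 0, 0, 0, 1],
    [0, 0, -20, 0, 0, 0, 1],
    [0, 0, -11, 0, 0, 0, 1]
  ]
}}

```text
clock: 1.6
tcp_pos: [0.4352, -0.3575, 0.023]
orientation: [-0.001, 0.995, 0.1, -0.001]
wrist_force: [0.2, 0.1, 1.0]
finger_gap: 0.0856
grip_force: 0.0
```

{"fn": "step_arm", "kwargs": {
  "deltas": [
    [0, 0, 0, 0, 0, 0, -1],
    [0, 0, 0, 0, 0, 0, -1],
    [0, 0, 0, 0, 0, 0, -1],
    [0, 0, 0, 0, 0, 0, -1],
    [0, 0, 0, 0, 0, 0, -1]
  ]
}}

```text
clock: 2.1
tcp_pos: [0.4372, -0.3599, 0.0268]
orientation: [0.001, 0.995, 0.1, 0.001]
wrist_force: [0.4, 0.8, 4.9]
finger_gap: 0.0384
grip_force: 53.1
```

Run:
```python
from h import *
c=snap('scene','s1')
a=c['image'][190:340,130:290,::-1]; cv2.imwrite('pics/s1c.png',cv2.resize(a,None,fx=4,fy=4,interpolation=cv2.INTER_CUBIC))
s=get_state();print(s['tcp_pos'],s['finger_gap'],s['grip_force'],s['wrist_force'])
```

```text
[ 0.4371827  -0.35983392  0.02680546] 0.03893572603063664 53.28130781650543 [0.086483   0.03784515 6.3503263 ]
```

View pics/s1c.png

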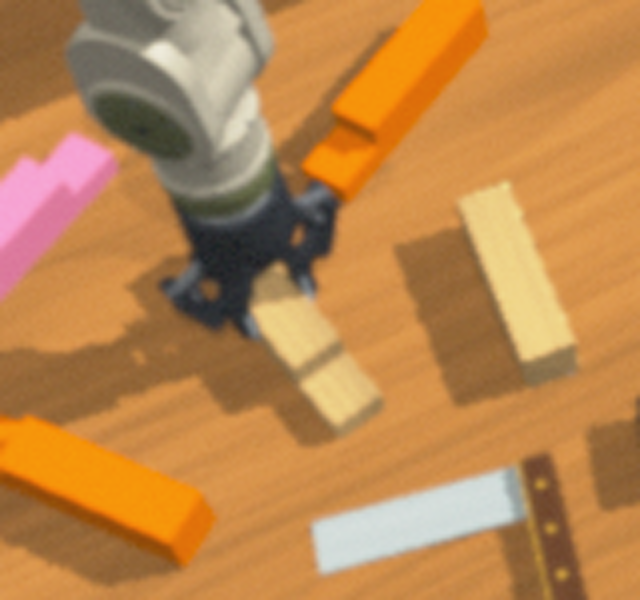

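Close crop: the fingers hold the rail across its width, in the middle at crop (280,300). The lap at (340,395) is free and the grip reads 53 N. I'll lift and carry it to the board.

{"fn": "step_arm", "kwargs": {
  "deltas": [
    [0, 0, 10, 0, 0, 0, -1],
    [0, 0, 20, 0, 0, 0, -1],
    [0, 0, 30, 0, 0, 0, -1],
    [0, 0, 30, 0, 0, 0, -1],
    [0, 0, 30, 0, 0, 0, -1]
  ],
  "newtons": 70
}}

```text
clock: 2.65
tcp_pos: [0.4358, -0.3583, 0.1464]
orientation: [-0.001, 0.995, 0.1, -0.0]
wrist_force: [-0.2, -1.4, -1.7]
finger_gap: 0.0387
grip_force: 72.3
```

{"fn": "step_arm", "kwargs": {
  "deltas": [
    [0, 10, 0, 0, 0, 3, -1],
    [0, 20, 0, 0, 0, 5, -1],
    [5, 30, 0, 0, 0, 6, -1],
    [10, 30, 0, 0, 0, 6, -1],
    [10, 30, 0, 0, 0, 6, -1]
  ]
}}

```text
clock: 3.15
tcp_pos: [0.4609, -0.2376, 0.1455]
orientation: [-0.0, 0.946, 0.323, -0.0]
wrist_force: [0.5, -0.1, -1.9]
finger_gap: 0.0386
grip_force: 72.5
```

{"fn": "step_arm", "kwargs": {
  "deltas": [
    [10, 30, 0, 0, 0, 6, -1],
    [10, 30, 0, 0, 0, 6, -1],
    [10, 30, 0, 0, 0, 6, -1],
    [10, 30, 0, 0, 0, 6, -1],
    [10, 30, 0, 0, 0, 6, -1]
  ]
}}

```text
clock: 3.65
tcp_pos: [0.5111, -0.0875, 0.1455]
orientation: [-0.0, 0.83, 0.558, -0.0]
wrist_force: [-0.3, -0.2, -2.1]
finger_gap: 0.0386
grip_force: 72.4
```

{"fn": "step_arm", "kwargs": {
  "deltas": [
    [10, 30, 0, 0, 0, 6, -1],
    [10, 30, 0, 0, 0, 6, -1],
    [10, 30, 0, 0, 0, 6, -1],
    [5, 30, 0, 0, 0, 4, -1],
    [0, 20, 0, 0, 0, 2, -1]
  ]
}}

```text
clock: 4.15
tcp_pos: [0.5463, 0.0531, 0.1453]
orientation: [-0.0, 0.696, 0.718, -0.0]
wrist_force: [-0.1, -0.7, -1.9]
finger_gap: 0.0386
grip_force: 72.4
```

{"fn": "step_arm", "kwargs": {
  "deltas": [
    [0, 20, 0, 0, 0, 0, -1],
    [0, 20, 0, 0, 0, 0, -1],
    [0, 10, 0, 0, 0, 0, -1],
    [0, 0, 0, 0, 0, 0, -1],
    [0, 0, 0, 0, 0, 0, -1]
  ]
}}

```text
clock: 4.65
tcp_pos: [0.5461, 0.1007, 0.1453]
orientation: [0.0, 0.698, 0.717, -0.0]
wrist_force: [0.0, -0.3, -2.2]
finger_gap: 0.0386
grip_force: 72.4
```

Run:
```python
from h import *
c=snap('top','t2');d=snap('scene','s2')
a=np.hstack([cv2.resize(c['image'][180:300,150:350],None,fx=2,fy=5/3*2/2*1.2,interpolation=3)[:1], ]) 
A=cv2.resize(c['image'][170:300,150:350],(800,520),interpolation=3);B=cv2.resize(d['image'][100:280,200:480],(800,514),interpolation=3)
cv2.imwrite('pics/t2c.png',A[:,:,::-1]);cv2.imwrite('pics/s2c.png',B[:,:,::-1])
s=get_state();print(s['tcp_pos'],s['orientation'],s['finger_gap'],s['grip_force'],s['wrist_force'],s['ft_torque'],s['joint_pos'])
```

```text
[0.54631133 0.10023693 0.14531902] [ 8.56517264e-05  6.97990342e-01  7.16107146e-01 -1.77716216e-04] 0.03818964665843511 72.41002678871155 [ 0.36319775  0.08866176 -2.87378125] [ 0.04162025  0.01588852 -0.00413353] [ 3.71278022e-02  3.15575660e-01 -1.65182273e-01  1.09017761e+00
 -3.69182677e-04  1.58230242e+00]
```

View pics/s2c.png

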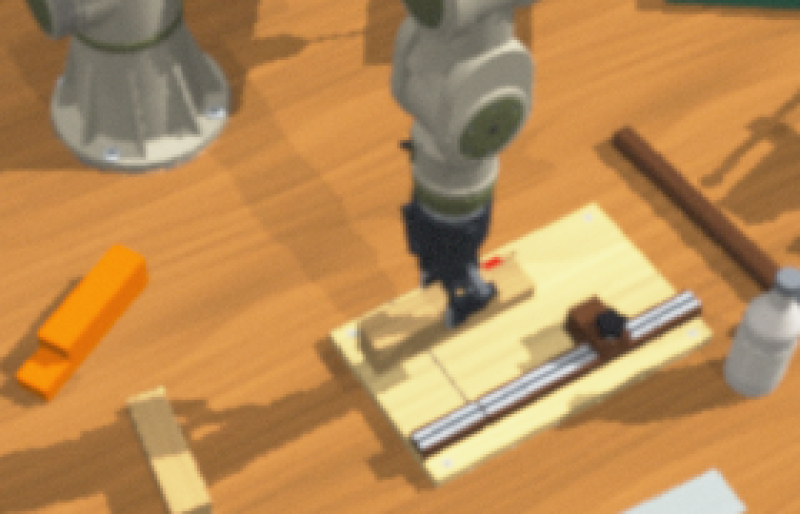

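The rail is held over the board (crop (445,310)), lap towards the stop block at (600,325) and notch up. I'll check its tilt and position from depth.

```bash
cat >> h.py <<'E'
def cloud(c,lo,hi):
    v,u=np.mgrid[0:480,0:640];z=c['z_map'];K=c['K']
    p=np.stack([(u-K[0,2])*z/K[0,0],(v-K[1,2])*z/K[1,1],z],-1)@c['world_from_camera'][:3,:3].T+c['world_from_camera'][:3,3]
    i=c['image'].astype(int);m=(z>0)&((p>lo)&(p<hi)).all(-1)&(i[...,0]>115)&(i[...,0]-i[...,2]>25)&(i[...,0]-i[...,2]<110)
    return p[m],np.c_[u[m],v[m]]
E
python3 - <<'E'
from h import *
np.set_printoptions(precision=4,suppress=True)
for n in('t2','s2'):
    c=np.load(f'pics/{n}.npz');p,q=cloud(c,[.49,-.03,.07],[.61,.24,.19]);print(n,len(p),p.min(0),p.max(0))
    for y in np.arange(-.01,.22,.02):
        s=p[abs(p[:,1]-y)<.01]
        if len(s)>4: print(round(y,2),len(s),'z pct5/50/95',np.percentile(s[:,2],[5,50,95]),'x',np.percentile(s[:,0],[2,98]))
E
```

```text
t2 577 [0.5127 0.0085 0.1185] [0.5675 0.091  0.1696]
0.01 96 z pct5/50/95 [0.1288 0.1638 0.1669] x [0.5282 0.5672]
0.03 159 z pct5/50/95 [0.1598 0.1642 0.1673] x [0.527  0.5653]
0.05 175 z pct5/50/95 [0.1426 0.164  0.1674] x [0.5263 0.5656]
0.07 129 z pct5/50/95 [0.1302 0.1639 0.1668] x [0.5258 0.5655]
0.09 18 z pct5/50/95 [0.1302 0.164  0.1678] x [0.515  0.5365]
s2 949 [0.5182 0.0076 0.1127] [0.5724 0.2028 0.1884]
0.01 148 z pct5/50/95 [0.122  0.1507 0.1663] x [0.5257 0.5687]
0.03 136 z pct5/50/95 [0.1218 0.1611 0.1675] x [0.5287 0.5687]
0.05 136 z pct5/50/95 [0.1225 0.1621 0.1671] x [0.528  0.5675]
0.07 131 z pct5/50/95 [0.1231 0.1626 0.1667] x [0.5276 0.5668]
0.09 113 z pct5/50/95 [0.1245 0.1618 0.1687] x [0.5217 0.5672]
0.11 30 z pct5/50/95 [0.116  0.1295 0.1644] x [0.5246 0.5667]
0.13 25 z pct5/50/95 [0.1181 0.1274 0.1398] x [0.5611 0.5652]
0.15 58 z pct5/50/95 [0.1197 0.1423 0.1662] x [0.5342 0.5657]
0.17 82 z pct5/50/95 [0.1203 0.1389 0.1444] x [0.5256 0.5644]
0.19 89 z pct5/50/95 [0.1214 0.1393 0.1435] x [0.5234 0.5637]
```

{"fn": "step_arm", "kwargs": {
  "deltas": [
    [4, 10, -20, 0, 0, 0, -1],
    [4, 10, -25, 0, 0, 0, -1],
    [4, 10, -25, 0, 0, 0, -1],
    [0, 0, -15, 0, 0, 0, -1],
    [0, 0, -8, 0, 0, 0, -1]
  ]
}}

```text
clock: 5.25
tcp_pos: [0.5574, 0.1303, 0.0506]
orientation: [-0.001, 0.698, 0.716, -0.001]
wrist_force: [-0.8, -0.2, -1.9]
finger_gap: 0.0382
grip_force: 72.4
```

{"fn": "step_arm", "kwargs": {
  "deltas": [
    [0, 0, -3, 0, 0, 0, -1],
    [0, 0, -2, 0, 0, 0, -1],
    [0, 0, -2, 0, 0, 0, -1],
    [0, 0, -2, 0, 0, 0, -1],
    [0, 0, 0, 0, 0, 0, -1]
  ]
}}

```text
clock: 5.75
tcp_pos: [0.5592, 0.1309, 0.0449]
orientation: [0.001, 0.698, 0.716, 0.001]
wrist_force: [-1.6, -2.1, 3.6]
finger_gap: 0.0384
grip_force: 73.2
```

The rail is in contact with the board. Now I'll slide it to the fence.

{"fn": "step_arm", "kwargs": {
  "deltas": [
    [4, 0, 0, 0, 0, 0, -1],
    [4, 0, 0, 0, 0, 0, -1],
    [3, 0, 0, 0, 0, 0, -1],
    [3, 0, 0, 0, 0, 0, -1],
    [2, 0, 0, 0, 0, 0, -1]
  ]
}}

```text
clock: 6.25
tcp_pos: [0.575, 0.1313, 0.045]
orientation: [0.001, 0.698, 0.716, 0.001]
wrist_force: [-2.5, -1.0, 6.0]
finger_gap: 0.0381
grip_force: 73.4
```

{"fn": "step_arm", "kwargs": {
  "deltas": [
    [1, 3, 0, 0, 0, 0, -1],
    [1, 3, 0, 0, 0, 0, -1],
    [1, 3, 0, 0, 0, 0, -1],
    [0, 3, 0, 0, 0, 0, -1],
    [0, 0, 0, 0, 0, 0, -1]
  ]
}}

```text
clock: 6.75
tcp_pos: [0.5756, 0.1413, 0.0449]
orientation: [0.001, 0.698, 0.716, -0.002]
wrist_force: [-8.8, -7.5, 12.2]
finger_gap: 0.0389
grip_force: 74.2
```

Fence contact is made. I'll push on towards the stop.

{"fn": "step_arm", "kwargs": {
  "deltas": [
    [0, 3, 0, 0, 0, 0, -1],
    [0, 2, 0, 0, 0, 0, -1],
    [0, 2, 0, 0, 0, 0, -1],
    [0, 2, 0, 0, 0, 0, -1],
    [0, 0, 0, 0, 0, 0, -1]
  ]
}}

```text
clock: 7.25
tcp_pos: [0.5754, 0.1501, 0.0449]
orientation: [0.001, 0.698, 0.716, -0.002]
wrist_force: [-9.2, -9.2, 13.1]
finger_gap: 0.0386
grip_force: 74.3
```

{"fn": "step_arm", "kwargs": {
  "deltas": [
    [0, 2, 0, 0, 0, 0, -1],
    [0, 2, 0, 0, 0, 0, -1],
    [0, 2, 0, 0, 0, 0, -1],
    [0, 2, 0, 0, 0, 0, -1],
    [0, 0, 0, 0, 0, 0, -1]
  ]
}}

```text
clock: 7.75
tcp_pos: [0.5753, 0.1534, 0.045]
orientation: [0.004, 0.699, 0.715, -0.006]
wrist_force: [-10.3, -23.3, 14.8]
finger_gap: 0.0383
grip_force: 74.6
```

Stop contact is firm at 23 N. I'll ease it a little and add some press on the board, then check.

{"fn": "step_arm", "kwargs": {
  "deltas": [
    [1, -1, -1, 0, 0, 0, -1],
    [0, -1, -1, 0, 0, 0, -1],
    [0, 0, -1, 0, 0, 0, -1],
    [0, 0, 0, 0, 0, 0, -1],
    [0, 0, 0, 0, 0, 0, -1]
  ]
}}

```text
clock: 8.25
tcp_pos: [0.5754, 0.1534, 0.0449]
orientation: [0.002, 0.698, 0.716, -0.004]
wrist_force: [-19.1, -17.8, 34.9]
finger_gap: 0.0384
grip_force: 76.9
```

Run:
```python
from h import *
np.set_printoptions(precision=4,suppress=True)
c=snap('top','t3');d=snap('scene','s3')
B=cv2.resize(d['image'][140:290,300:500],(800,600),interpolation=3);cv2.imwrite('pics/s3c.png',B[:,:,::-1])
A=cv2.resize(c['image'][185:295,155:315],(800,550),interpolation=3);cv2.imwrite('pics/t3c.png',A[:,:,::-1])
s=get_state();print(s['clock'],s['tcp_pos'],s['orientation'],s['finger_gap'],s['grip_force'],s['wrist_force'],s['ft_torque'])
for n,x in(('t',c),('s',d)):
    p,q=cloud(x,[.54,.04,.03],[.585,.26,.08])
    for y in np.arange(.05,.26,.02):
        t=p[abs(p[:,1]-y)<.01]
        if len(t)>4: print(n,round(y,2),len(t),'z',np.percentile(t[:,2],[50,80]),'x',np.percentile(t[:,0],[2,98]))
```

```text
8.35 [0.5754 0.1534 0.0449] [ 0.0021  0.6984  0.7157 -0.0043] 0.038090437626552336 76.9334614276886 [-18.8343 -17.391   34.4832] [-3.2858  3.8206  0.315 ]
t 0.07 91 z [0.0637 0.0655] x [0.5573 0.5831]
t 0.09 92 z [0.0637 0.0652] x [0.5557 0.5832]
t 0.11 99 z [0.0635 0.0652] x [0.5543 0.5831]
t 0.13 85 z [0.0636 0.0662] x [0.5549 0.5831]
s 0.07 77 z [0.0609 0.0643] x [0.557  0.5833]
s 0.09 55 z [0.0637 0.0661] x [0.5568 0.5842]
s 0.11 56 z [0.063  0.0655] x [0.5566 0.5834]
s 0.13 57 z [0.0634 0.0654] x [0.5547 0.5844]
s 0.15 48 z [0.0626 0.0653] x [0.5492 0.5842]
s 0.21 16 z [0.0593 0.0616] x [0.561  0.5842]
s 0.23 59 z [0.0398 0.0418] x [0.5498 0.5833]
s 0.25 55 z [0.0407 0.0573] x [0.5516 0.5841]
```

View pics/s3c.png

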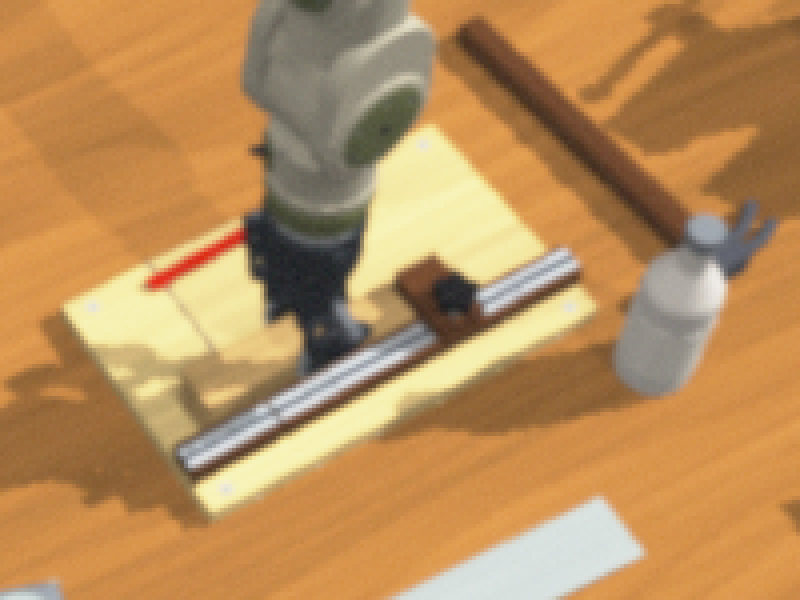

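View pics/t3c.png

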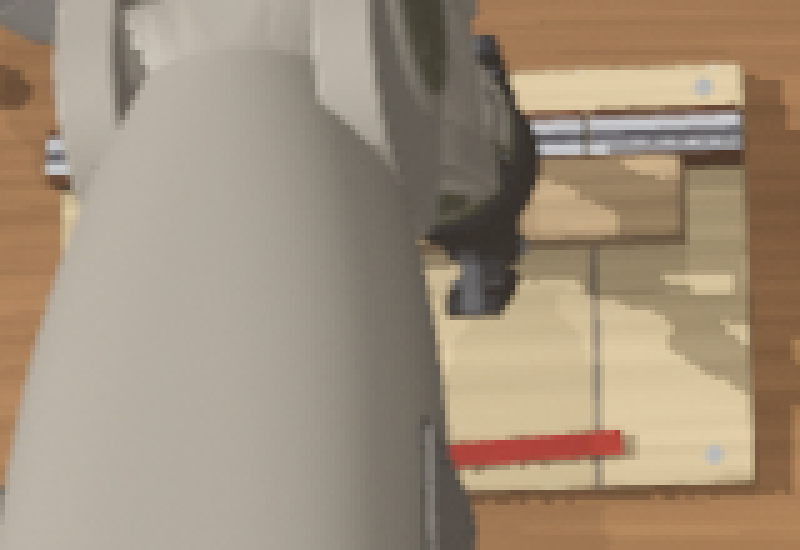

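The rail lies flat (top at z 0.0635) and flush along the fence (crop (610,160)), with its lap at the stop (scene crop (410,300)). The pencil hasn't moved. I'll shift some load from the board to the stop so that force clearly exceeds friction.

{"fn": "step_arm", "kwargs": {
  "deltas": [
    [0, 1, 1, 0, 0, 0, -1],
    [0, 1, 1, 0, 0, 0, -1],
    [0, 1, 0, 0, 0, 0, -1],
    [0, 0, 0, 0, 0, 0, -1],
    [0, 0, 0, 0, 0, 0, -1]
  ]
}}

```text
clock: 8.85
tcp_pos: [0.5754, 0.1535, 0.0449]
orientation: [0.004, 0.699, 0.715, -0.007]
wrist_force: [-15.2, -26.4, 23.2]
finger_gap: 0.0384
grip_force: 75.6
```

{"fn": "step_arm", "kwargs": {
  "deltas": [
    [0, 0, 0, 0, 0, 0, -1],
    [0, 0, 0, 0, 0, 0, -1],
    [0, 0, 0, 0, 0, 0, -1],
    [0, 0, 0, 0, 0, 0, -1],
    [0, 0, 0, 0, 0, 0, -1]
  ]
}}

```text
clock: 9.35
tcp_pos: [0.5753, 0.1534, 0.0449]
orientation: [0.004, 0.699, 0.715, -0.007]
wrist_force: [-14.3, -26.2, 22.9]
finger_gap: 0.0386
grip_force: 75.6
```

Run:
```python
from h import *
c=read_camera('top')
p,q=cloud(c,[.557,.055,.058],[.583,.145,.07])
A=np.c_[p[:,:2]-p[:,:2].mean(0),np.ones(len(p))];print(len(p),np.linalg.lstsq(A,p[:,2],rcond=None)[0])
p,q=cloud(read_camera('scene'),[.555,.22,.035],[.583,.245,.047]);print('tongue z',np.median(p[:,2]))
```

```text
325 [-0.00768406  0.00751258  0.06384175]
tongue z 0.040768339498274964
```

The rail is level (slope under 0.008) and the forces are steady, so I'm handing in.

```bash
python3 -c "
from workcell import *; print(hand_in()); s=get_state(); print(s['clock'],s['wrist_force'])"
```

```text
the job is handed in; nothing more can be done
None
the job is handed in; nothing more can be done
```

The job is handed in, but no verdict came back: at my last check the rail lay flat on the board, notch up, along the fence with its lapped end at the stop, held by the gripper pushing about 23 N down, 14 N towards the fence and 26 N towards the stop.

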